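# Drop a spent filter canister through a lever-lidded bench bin

### The job

One of the two bench bins has a spent filter canister waiting on its chute, held back by the shut lid. With the fingertips press that bin's lever down and keep it down until the canister has rolled into the bin, then ease the lever back up so that the lid comes down softly, without slamming, until it is shut. Use only that lever: do not touch the canister or a lid with the robot, leave the other bin shut, and do not disturb the other things on the bench.

Things in the scene. Friction and masses are not known exactly. Their poses are not given: they have to be found in the camera images.
- bin_a: The bin on whose chute the canister waits; it stands left or right of the other. Fixed grey steel bin, 130 (x) x 130 (y) x 150 mm tall, walls 4. Origin: centre of its underside. Own x runs from the lever end (-x, facing the robot, turned up to 0.35 rad) to the chute end. Chute floor starts at the back rim (x 61, z 150), rises away from the bin at 0.26 rad for 140 mm; 100 wide.
- pad_a (a point): Centre of the top face of bin_a's lever pad, 46 (x) x 50 (y) mm, in front of the bin. Pivot along the bin's y at bin x -80, z 105; pad centre 90 mm from it, at rest at bin x -168, z 123 (tilted 0.2 rad, outer edge up). Pressed straight down it travels 40 mm to its stop (z 83). It takes about 3 to 8 N; the lid's weight pushes it back up when let go.
- lever_a (a joint): Angle of the lever of bin_a, rad: 0 = up at rest, 0.45 = fully down.
- lid_a (a joint): Angle of the lid of bin_a, rad: 0 = shut, 0.9 = fully open; a linkage keeps it at twice the lever angle. Hinged along the bin's y at its front top edge (bin x -65, z 150 mm); the chute end rises. It falls shut fast, by its own weight, if the lever is let go.
- lidshell_a: The lid of bin_a: grey steel plate 130 x 132 x 5 mm with an upright flange 50 mm tall at the chute end, which blocks the chute while the lid is shut. Origin on the hinge line at mid width.
- bin_b: The other bin, the same in every way but with an empty chute; it stays shut. Fixed grey steel bin, 130 (x) x 130 (y) x 150 mm tall, walls 4. Origin: centre of its underside. Own x runs from the lever end (-x, facing the robot, turned up to 0.35 rad) to the chute end. Chute floor starts at the back rim (x 61, z 150), rises away from the bin at 0.26 rad for 140 mm; 100 wide.
- pad_b (a point): Centre of the top face of bin_b's lever pad, 46 (x) x 50 (y) mm, in front of the bin. Pivot along the bin's y at bin x -80, z 105; pad centre 90 mm from it, at rest at bin x -168, z 123 (tilted 0.2 rad, outer edge up). Pressed straight down it travels 40 mm to its stop (z 83). It takes about 3 to 8 N; the lid's weight pushes it back up when let go.
- lever_b (a joint): Angle of the lever of bin_b, rad: 0 = up at rest, 0.45 = fully down.
- lid_b (a joint): Angle of the lid of bin_b, rad: 0 = shut, 0.9 = fully open; a linkage keeps it at twice the lever angle. Hinged along the bin's y at its front top edge (bin x -65, z 150 mm); the chute end rises. It falls shut fast, by its own weight, if the lever is let go.
- lidshell_b: The lid of bin_b: grey steel plate 130 x 132 x 5 mm with an upright flange 50 mm tall at the chute end, which blocks the chute while the lid is shut. Origin on the hinge line at mid width.
- canister: White plastic filter canister with grey ends, a cylinder 50 dia x 70 mm long, 0.11 to 0.22 kg, lying across the chute of bin_a against the lid flange, its centre 183 mm up. Origin: its centre; own y is its axis. It rolls in under the lid by itself once the lid is about half open or more; it lies in the bin when its centre is lower than 100 mm.
- jar: Bystander: squat closed jar, 56 dia x 65 tall, standing between the bins; origin at underside
- oil: Bystander: small oil bottle, 38 dia x 100 tall, standing between the bins; origin at underside
- screwdriver: Bystander: screwdriver lying on the bench near the robot; origin at its underside
- tape: Bystander: roll of black tape, 90 dia x 24 high, lying flat; origin at underside
- awl: Bystander: short awl with a 70 mm red handle, 26 high, lying on the bench; origin at underside
- mug: Bystander: blue mug, 80 dia x 90 tall, to the robot's right; origin at underside
- flowmeter: Bystander: upright flow meter on a round black foot, 100 dia, 188 tall, to the robot's left; origin at underside

How it is judged (in metres and radians):
On the way:
1. the canister lies in the bin while its lid is still held open (over 0.3 rad) (z of canister in the frame of bin_a below 0.1 m and x of canister in the frame of bin_a between -0.065 and 0.065 m and y of canister in the frame of bin_a between -0.065 and 0.065 m and value of joint lid_a above 0.3 rad), for 0.2 s.
At the end, for the whole second after the job is handed in: The canister lies still inside bin_a (centre lower than 100 mm above the bench) and both lids are shut (within 0.04 rad) (z of canister in the frame of bin_a below 0.1 m and x of canister in the frame of bin_a between -0.065 and 0.065 m and y of canister in the frame of bin_a between -0.065 and 0.065 m and value of joint each of lid_a, lid_b below 0.04 rad and linear speed of canister below 0.05 m/s); the robot touches nothing.
It fails at once if the lid slams: it is still falling faster than 1.5 rad/s over the last 0.35 rad before shut (velocity of joint lid_a below -1.5 rad/s and value of joint lid_a below 0.35 rad).
It fails at once if the robot touches the canister (contact force between any of the fingers, the arm and canister above 0.5 N).
It fails at once if the robot touches a lid (contact force between any of the fingers, the arm and lidshell_a above 0.5 N or contact force between any of the fingers, the arm and lidshell_b above 0.5 N).
It fails at once if the other bin's lid is opened (over 0.15 rad) (value of joint lid_b above 0.15 rad).
It fails at once if a bystander is moved by more than 30 mm (distance of any of jar, oil, screwdriver, tape, awl, mug, flowmeter from where it was at the start of the episode above 0.03 m).
It also fails if it takes over 38 s, if anything falls off the work surface, if the arm or the gripper's body presses on something with over 40 N, if the wrist force passes 120 N, or if a joint passes its speed limit or range.

### The arm

A 6-joint arm with a two-finger parallel gripper is mounted at the origin on the work surface. World frame = base frame: x ahead of the robot, y to its left, z up, the work surface at z = 0. Lengths are in m, angles in degrees, forces in N, time in s.
With the tool pointing down it reaches from about 0.4 to 0.825 m from the base axis. Payload 7 kg.
Tool frame: the origin (TCP) lies midway between the tips of the shut fingers; the grasp point (between the pads) lies 19 mm behind it (ctrl.hold_point_z is the distance from the TCP to the grasp point, in m); z points along the fingers, y is the line along which they close (so a half turn about z gives the same grasp; the last joint's range is limited). The gripper opens to 88 mm and grips with 3 to 60 N. Pads are 19 mm wide; open, the fingers measure 130 mm over their backs; the gripper's body (78 mm by 193 mm) begins 47 mm behind the grasp point.
Start: joints at [-53.451, 20.546, 0.682, 0, -70.136, -16.507], TCP at [0.231, -0.634, 0.227] pointing down, gripper open.
Joint ranges: [-176.03, 176.03], [-82.01, 121.73], [-58.28, 71.71], [-173.87, 95.51], [-174.79, -0.11], [-173.66, 173.66]. Speed limits (degrees/s): [136.94, 136.94, 172.46, 180, 180, 180].

### API

Orientations are given as [roll, pitch, yaw] about the fixed x, y, z axes, in that order (R = Rz(yaw) Ry(pitch) Rx(roll)).
In Python, from plant import ctrl gives the robot as it stands.
- The arm moves only by the tool apply_moves, never from a script. Its argument "deltas" is a list of rows, each an object with "fingers": the finger opening in mm, from 0 to 87.6; "delta_pos": the shift along the tool's x, y, z in mm, a list of three; "angular": the turn, a rotation vector about the tool's x, y, z in degrees, a list of three. A call has 1 to 10 rows; each row is the pose to reach, as a shift and turn from the pose commanded when the call began, along the tool's axes at that moment; what a row does not reach only later rows make up. A row lasts 1/10 s, in which the tool goes at most 50 mm and 8.59 degrees, less where a joint would pass 70% of its speed; a pose out of reach is approached as far as the arm can. A call with a gripper value outside its range is refused whole. The fingers move at their own pace and stop on an object; the grip force is fixed at half the most. Time passes only in rows, so rows that repeat a pose let the fingers close. It gives the time, the measured TCP pose, the force, the opening and the grip force at its end, in the units of the state.
- ctrl.get_obs(): the state, without advancing time (a new reading comes with each control period).
- ctrl.snapshot(name): name is "scene" or "side" or "wrist"; returns the picture (384x512x3 uint8, red, green, blue); there is no depth.
- ctrl.camera_params(name): a dict with "fx", "fy", "cx", "cy" (pixels), "cam_to_world" (4x4, takes a point from camera to world coordinates); the wrist camera has in their place "mount" (4x4, takes a point from camera to tool coordinates, whose origin is the TCP and whose axes are the flange's). Camera axes: x right, y up, looking along -z (the intrinsics and any distortion apply to the point x, -y, -z); pixel columns grow to the right and rows downward; lengths in m; the calibration is good to about 2 mm. The wrist camera is an equidistant fisheye: a pixel r from the principal point sees the ray r / f radians off the axis. A picture is of the moment at which its call begins: read the wrist's pose just before it. camera_params takes no time and is no camera call.
- ctrl.close_job(): hands the job in; it is judged then, once.
The state is a dict: "clock": time; "joint_pos": joint angles; "qvel": joint speeds; "tau": joint torques, N m; "tool_pos": TCP position; "orientation": TCP orientation; "force": force on the tool from outside, world axes, zero at the start; "moment": the same for the moment, N m; "opening": finger opening in m; "gripper_force": force on a finger pad.
Only numpy, scipy, OpenCV 4.12 (cv2) and the standard library are available. Lean on these libraries where they do the work, as an engineer would, in place of code of your own. Each camera call takes 0.05 s, during which the arm holds its last target. There are 200 camera calls.

## Working session

There is one attempt and no reset: what is moved stays moved. The work goes in short steps, Python scripts to look and compute and a tool call to move; the robot and the scene stay as the last step left them, time stands still between calls to the robot, and variables do not carry over. Pictures are saved under pics/ and viewed, at most 10 in all, crops included, and the job is handed in when it is done.

Besides the shell and the picture viewer there is one more tool, called after "Emit:" by a JSON object that holds its "fn" and its "kwargs", one argument or row to a line. apply_moves: Moves the arm, as the interface text tells. Its arguments: {"type":"object","properties":{"deltas":{"type":"array"}},"required":["deltas"]}

```bash
mkdir -p pics; python3 - <<'E'
from plant import ctrl
import cv2
o=ctrl.get_obs();print(o['clock'],o['tool_pos'],o['orientation'],o['force'],o['opening'])
for n in("scene","side"):
    cv2.imwrite(f"pics/{n}0.png",ctrl.snapshot(n)[:,:,::-1]);p=ctrl.camera_params(n);print(n,p)
E
```

```text
0.0 [ 0.2311434  -0.63364873  0.22561055] [ 1.79901825e+02 -7.72730475e-03 -1.59964486e+02] [ 0.01321783 -0.5956021  -0.21245436] 0.08773879482637324
scene {'fx': 379.0670603781101, 'fy': 379.0670603781101, 'cx': 252.4378958036953, 'cy': 194.29256760420319, 'cam_to_world': array([[ 0.56897442, -0.59422725,  0.56847347,  1.22072054],
       [ 0.82225156,  0.400109  , -0.40474085, -0.48424661],
       [ 0.01305669,  0.69771538,  0.71625607,  0.97611647],
       [ 0.        ,  0.        ,  0.        ,  1.        ]])}
side {'fx': 457.8317686860019, 'fy': 457.8317686860019, 'cx': 266.2438815234144, 'cy': 193.55188093838967, 'cam_to_world': array([[-0.89955866,  0.33256609, -0.28318549,  0.16658827],
       [-0.43678727, -0.67993   ,  0.58899243,  0.85667379],
       [ 0.00333259,  0.65352505,  0.75689755,  1.22389374],
       [ 0.        ,  0.        ,  0.        ,  1.        ]])}
```

View pics/scene0.png

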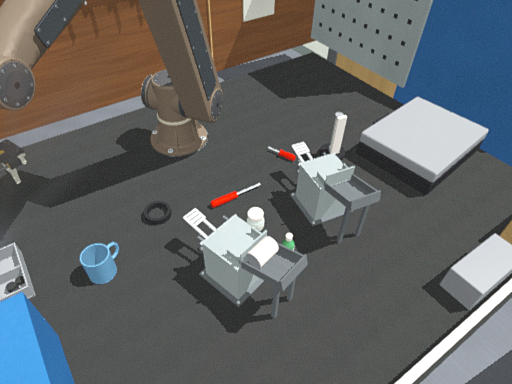

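View pics/side0.png

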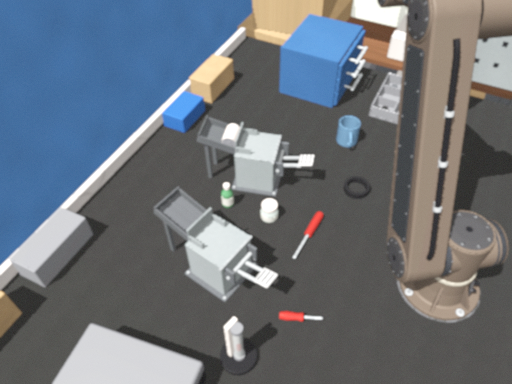

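The canister (scene 262,252; side 232,133) is on the right-hand bin (-y). Its lever pad is near scene (196,216) and side (306,160). I'll zoom in on both views.

```bash
python3 - <<'E'
import cv2,numpy as np
a=cv2.imread("pics/scene0.png")[200:310,175:310];b=cv2.imread("pics/side0.png")[105:205,195:325]
a=cv2.resize(a[:100,:130],None,fx=6,fy=6,interpolation=cv2.INTER_CUBIC)
b=cv2.resize(b,None,fx=6,fy=6,interpolation=cv2.INTER_CUBIC)
cv2.imwrite("pics/za.png",a);cv2.imwrite("pics/zb.png",b)
E
```

```text
(no output)
```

View pics/za.png

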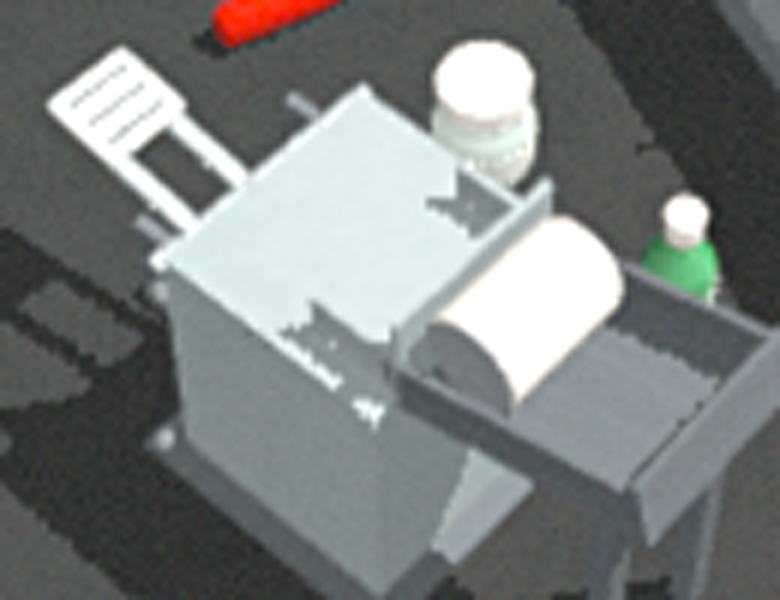

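View pics/zb.png

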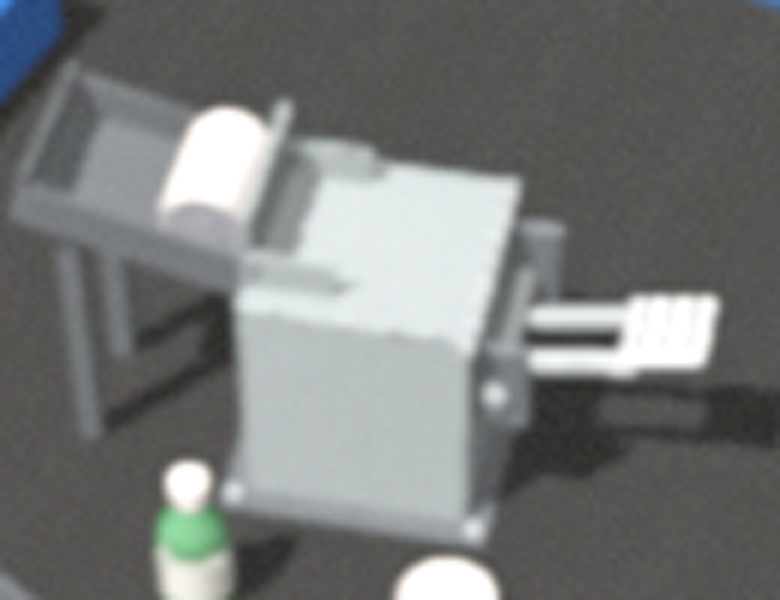

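Pad centre is at scene (194.5,216.8) and side (306.5,160.5). The lid's front corners are at zoomed scene (365,88),(157,262) and zoomed side (520,180),(470,350).

```bash
cat > h.py <<'E'
import numpy as np
from plant import ctrl
def ray(n,u,v):
    p=ctrl.camera_params(n);T=p['cam_to_world']
    d=T[:3,:3]@[(u-p['cx'])/p['fx'],-(v-p['cy'])/p['fy'],-1]
    return T[:3,3],d/np.linalg.norm(d)
def tri(a,b):
    (o1,d1),(o2,d2)=ray('scene',*a),ray('side',*b)
    s,t=np.linalg.lstsq(np.c_[d1,-d2],o2-o1,rcond=None)[0]
    return (o1+s*d1+o2+t*d2)/2,np.linalg.norm(o1+s*d1-o2-t*d2)
E
python3 - <<'E'
from h import *
A=lambda x,y:(175+x/6-.4,200+y/6-.4)
B=lambda x,y:(195+x/6-.4,105+y/6-.4)
for a,b in [((117,101),(669,333)),((365,88),(470,350)),((157,262),(520,180)),((122,45),(707,368)),((48,103),(718,297)),((112,155),(632,296)),((187,103),(620,370))]:
    print(tri(A(*a),B(*b)))
l=tri(A(365,88),B(470,350))[0]; r=tri(A(157,262),B(520,180))[0]
d=l-r;print(np.degrees(np.arctan2(-d[0],d[1])))
y=np.arctan2(-d[0],d[1]);m=(l+r)/2;print("pad pred",m[:2]-np.array([np.cos(y),np.sin(y)])*.103)
o=ctrl.get_obs();print(o['tool_pos'],o['orientation'],ctrl.hold_point_z)
E
```

```text
(array([ 0.5223134 , -0.19676964,  0.12154439]), np.float64(0.002296637416822991))
(array([ 0.60574427, -0.10555763,  0.15283432]), np.float64(0.0005736570224076228))
(array([ 0.63949674, -0.2402468 ,  0.15389606]), np.float64(0.004400790141498237))
(array([ 0.49216954, -0.17781989,  0.12392513]), np.float64(0.0011913480641395384))
(array([ 0.50753214, -0.22831276,  0.1274841 ]), np.float64(0.0014425914596285663))
(array([ 0.55239317, -0.21519937,  0.12202608]), np.float64(0.0034955917209673376))
(array([ 0.53765443, -0.16551096,  0.11397182]), np.float64(0.004123098136399207))
14.068338654118135
pad pred [ 0.52270984 -0.19793936]
[ 0.23116602 -0.63369444  0.22572229] [ 1.79913547e+02 -5.70782328e-03 -1.59963992e+02] 0.0188
```

Emit:
{"fn": "apply_moves", "kwargs": {
  "deltas": [
    {"fingers": 0,"delta_pos": [-15,11,0],"angular": [0,0,0]},
    {"fingers": 0,"delta_pos": [-45,33,0],"angular": [0,0,1]},
    {"fingers": 0,"delta_pos": [-75,56,0],"angular": [0,0,1]},
    {"fingers": 0,"delta_pos": [-105,78,0],"angular": [0,0,2]},
    {"fingers": 0,"delta_pos": [-135,100,0],"angular": [0,0,3]},
    {"fingers": 0,"delta_pos": [-165,123,0],"angular": [0,0,3]},
    {"fingers": 0,"delta_pos": [-195,145,0],"angular": [0,0,4]},
    {"fingers": 0,"delta_pos": [-225,167,0],"angular": [0,0,4]},
    {"fingers": 0,"delta_pos": [-250,186,0],"angular": [0,0,4.5]},
    {"fingers": 0,"delta_pos": [-260,193,0],"angular": [0,0,4.5]}
  ]
}}

```text
clock: 1.1
tool_pos: [0.4105, -0.361, 0.2266]
orientation: [180.0, 0.0, -164.3]
force: [1.1, -0.9, 0.0]
opening: 0.0131
gripper_force: 0.0
```

Emit:
{"fn": "apply_moves", "kwargs": {
  "deltas": [
    {"fingers": 0,"delta_pos": [-20,18,0],"angular": [0,0,0]},
    {"fingers": 0,"delta_pos": [-45,40,0],"angular": [0,0,0]},
    {"fingers": 0,"delta_pos": [-75,66,0],"angular": [0,0,0]},
    {"fingers": 0,"delta_pos": [-105,92,5],"angular": [0,0,0]},
    {"fingers": 0,"delta_pos": [-130,114,20],"angular": [0,0,0]},
    {"fingers": 0,"delta_pos": [-143,126,35],"angular": [0,0,0]},
    {"fingers": 0,"delta_pos": [-148,130,48],"angular": [0,0,0]},
    {"fingers": 0,"delta_pos": [-148,130,56],"angular": [0,0,0]},
    {"fingers": 0,"delta_pos": [-148,130,56],"angular": [0,0,0]}
  ]
}}

```text
clock: 2.0
tool_pos: [0.516, -0.1991, 0.1693]
orientation: [179.9, -0.1, -164.5]
force: [-0.3, 0.3, 0.4]
opening: 0.0004
gripper_force: 0.0
```

```bash
python3 - <<'E'
from plant import ctrl
import cv2,numpy as np
o=ctrl.get_obs();print(o['clock'],o['tool_pos'],o['orientation'],o['force'],o['opening'])
w=ctrl.snapshot("wrist")[:,:,::-1];s=ctrl.snapshot("side")[90:230,190:377,::-1]
cv2.imwrite("pics/c1.png",np.hstack([cv2.resize(w,(400,300)),cv2.resize(s,(400,300),interpolation=cv2.INTER_CUBIC)]))
E
```

```text
2.0 [ 0.51597326 -0.1991431   0.16926737] [ 1.79947295e+02 -1.37571241e-01 -1.64478073e+02] [-0.34707869  0.3336716   0.39033396] 0.0003570013581512362
```

View pics/c1.png

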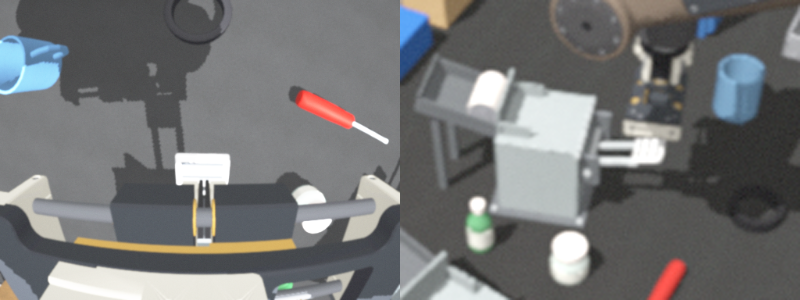

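Over the pad, the fingers are laterally centred on it (wrist view: both near column 203), with part of the pad still visible beyond the tips. Pressing now.

Emit:
{"fn": "apply_moves", "kwargs": {
  "deltas": [
    {"fingers": 0,"delta_pos": [0,0,15],"angular": [0,0,0]},
    {"fingers": 0,"delta_pos": [0,0,30],"angular": [0,0,0]},
    {"fingers": 0,"delta_pos": [0,0,40],"angular": [0,0,0]},
    {"fingers": 0,"delta_pos": [0,0,47],"angular": [0,0,0]},
    {"fingers": 0,"delta_pos": [0,0,53],"angular": [0,0,0]},
    {"fingers": 0,"delta_pos": [0,0,58],"angular": [0,0,0]},
    {"fingers": 0,"delta_pos": [0,0,58],"angular": [0,0,0]}
  ]
}}

```text
clock: 2.8
tool_pos: [0.517, -0.1993, 0.1127]
orientation: [-180.0, -0.0, -164.5]
force: [-0.2, -0.2, 0.3]
opening: 0.0003
gripper_force: 0.0
```

```bash
python3 - <<'E'
from plant import ctrl
import cv2,numpy as np
o=ctrl.get_obs();print(o['clock'],o['tool_pos'],o['force'],o['moment'],o['tau'])
w=ctrl.snapshot("scene")[190:310,165:325,::-1];s=ctrl.snapshot("side")[100:205,200:340,::-1]
cv2.imwrite("pics/c2.png",np.hstack([cv2.resize(w,(400,300),interpolation=cv2.INTER_CUBIC),cv2.resize(s,(400,300),interpolation=cv2.INTER_CUBIC)]))
E
```

```text
2.8 [ 0.51697331 -0.19927455  0.11266393] [-0.15453682 -0.20354272  0.26093986] [-0.02840114 -0.00020979 -0.00602406] [-6.29341317e-03 -4.55750263e+01  2.40920162e+01  5.80753729e+00
 -1.03230219e-02 -2.88296078e-04]
```

View pics/c2.png

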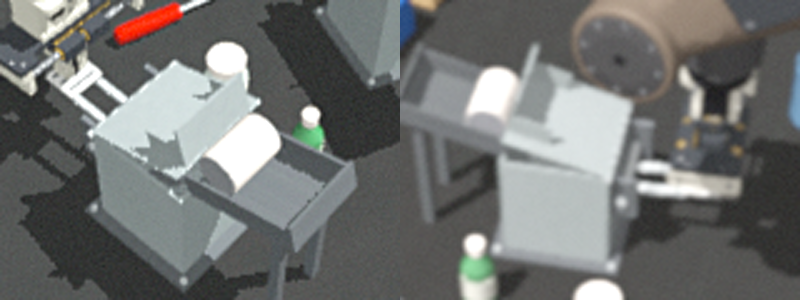

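The lid is partly open and the tips are on the pad. Continuing down and holding.

Emit:
{"fn": "apply_moves", "kwargs": {
  "deltas": [
    {"fingers": 0,"delta_pos": [0,0,5],"angular": [0,0,0]},
    {"fingers": 0,"delta_pos": [0,0,11],"angular": [0,0,0]},
    {"fingers": 0,"delta_pos": [0,0,17],"angular": [0,0,0]},
    {"fingers": 0,"delta_pos": [0,0,22],"angular": [0,0,0]},
    {"fingers": 0,"delta_pos": [0,0,25],"angular": [0,0,0]},
    {"fingers": 0,"delta_pos": [0,0,26],"angular": [0,0,0]},
    {"fingers": 0,"delta_pos": [0,0,26],"angular": [0,0,0]},
    {"fingers": 0,"delta_pos": [0,0,26],"angular": [0,0,0]},
    {"fingers": 0,"delta_pos": [0,0,26],"angular": [0,0,0]},
    {"fingers": 0,"delta_pos": [0,0,26],"angular": [0,0,0]}
  ]
}}

```text
clock: 3.9
tool_pos: [0.5175, -0.1988, 0.0868]
orientation: [-180.0, 0.0, -164.5]
force: [2.4, 0.0, 4.0]
opening: 0.0005
gripper_force: 1.6
```

Emit:
{"fn": "apply_moves", "kwargs": {
  "deltas": [
    {"fingers": 0,"delta_pos": [0,0,0],"angular": [0,0,0]},
    {"fingers": 0,"delta_pos": [0,0,0],"angular": [0,0,0]},
    {"fingers": 0,"delta_pos": [0,0,0],"angular": [0,0,0]},
    {"fingers": 0,"delta_pos": [0,0,0],"angular": [0,0,0]},
    {"fingers": 0,"delta_pos": [0,0,0],"angular": [0,0,0]},
    {"fingers": 0,"delta_pos": [0,0,0],"angular": [0,0,0]},
    {"fingers": 0,"delta_pos": [0,0,0],"angular": [0,0,0]},
    {"fingers": 0,"delta_pos": [0,0,0],"angular": [0,0,0]},
    {"fingers": 0,"delta_pos": [0,0,0],"angular": [0,0,0]},
    {"fingers": 0,"delta_pos": [0,0,0],"angular": [0,0,0]}
  ]
}}

```text
clock: 4.9
tool_pos: [0.5172, -0.1988, 0.0865]
orientation: [-180.0, -0.0, -164.5]
force: [2.8, 0.6, 3.9]
opening: 0.0004
gripper_force: 1.6
```

```bash
python3 - <<'E'
from plant import ctrl
import cv2,numpy as np
o=ctrl.get_obs();print(o['clock'],o['tool_pos'],o['force'])
w=ctrl.snapshot("scene")[170:290,165:325,::-1];s=ctrl.snapshot("side")[100:205,200:340,::-1]
cv2.imwrite("pics/c3.png",np.hstack([cv2.resize(w,(400,300),interpolation=cv2.INTER_CUBIC),cv2.resize(s,(400,300),interpolation=cv2.INTER_CUBIC)]))
E
```

```text
4.9 [ 0.5171532  -0.19879342  0.08654199] [2.76669988 0.61069761 3.85715275]
```

View pics/c3.png

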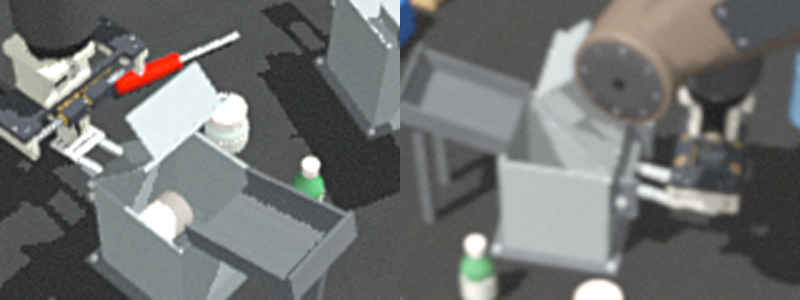

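The canister is in the bin with the lid wide open. Easing the lever up.

Emit:
{"fn": "apply_moves", "kwargs": {
  "deltas": [
    {"fingers": 0,"delta_pos": [0,0,-1],"angular": [0,0,0]},
    {"fingers": 0,"delta_pos": [0,0,-3],"angular": [0,0,0]},
    {"fingers": 0,"delta_pos": [0,0,-5],"angular": [0,0,0]},
    {"fingers": 0,"delta_pos": [0,0,-7],"angular": [0,0,0]},
    {"fingers": 0,"delta_pos": [0,0,-9],"angular": [0,0,0]},
    {"fingers": 0,"delta_pos": [0,0,-11],"angular": [0,0,0]},
    {"fingers": 0,"delta_pos": [0,0,-13],"angular": [0,0,0]},
    {"fingers": 0,"delta_pos": [0,0,-15],"angular": [0,0,0]},
    {"fingers": 0,"delta_pos": [0,0,-17],"angular": [0,0,0]},
    {"fingers": 0,"delta_pos": [0,0,-18],"angular": [0,0,0]}
  ]
}}

```text
clock: 6.0
tool_pos: [0.5172, -0.1987, 0.1049]
orientation: [180.0, 0.0, -164.5]
force: [-3.3, -0.7, 3.9]
opening: 0.0006
gripper_force: 2.1
```

Emit:
{"fn": "apply_moves", "kwargs": {
  "deltas": [
    {"fingers": 0,"delta_pos": [0,0,-1],"angular": [0,0,0]},
    {"fingers": 0,"delta_pos": [0,0,-2],"angular": [0,0,0]},
    {"fingers": 0,"delta_pos": [0,0,-3],"angular": [0,0,0]},
    {"fingers": 0,"delta_pos": [0,0,-4],"angular": [0,0,0]},
    {"fingers": 0,"delta_pos": [0,0,-5],"angular": [0,0,0]},
    {"fingers": 0,"delta_pos": [0,0,-6],"angular": [0,0,0]},
    {"fingers": 0,"delta_pos": [0,0,-7],"angular": [0,0,0]},
    {"fingers": 0,"delta_pos": [0,0,-8],"angular": [0,0,0]},
    {"fingers": 0,"delta_pos": [0,0,-9],"angular": [0,0,0]},
    {"fingers": 0,"delta_pos": [0,0,-10],"angular": [0,0,0]}
  ]
}}

```text
clock: 7.0
tool_pos: [0.5176, -0.1987, 0.1148]
orientation: [-180.0, 0.1, -164.5]
force: [-0.6, 1.7, 4.7]
opening: 0.0
gripper_force: 2.1
```

Emit:
{"fn": "apply_moves", "kwargs": {
  "deltas": [
    {"fingers": 0,"delta_pos": [0,0,-1],"angular": [0,0,0]},
    {"fingers": 0,"delta_pos": [0,0,-2],"angular": [0,0,0]},
    {"fingers": 0,"delta_pos": [0,0,-3],"angular": [0,0,0]},
    {"fingers": 0,"delta_pos": [0,0,-4],"angular": [0,0,0]},
    {"fingers": 0,"delta_pos": [0,0,-5],"angular": [0,0,0]},
    {"fingers": 0,"delta_pos": [0,0,-6],"angular": [0,0,0]},
    {"fingers": 0,"delta_pos": [0,0,-7],"angular": [0,0,0]},
    {"fingers": 0,"delta_pos": [0,0,-8],"angular": [0,0,0]},
    {"fingers": 0,"delta_pos": [0,0,-9],"angular": [0,0,0]},
    {"fingers": 0,"delta_pos": [0,0,-10],"angular": [0,0,0]}
  ]
}}

```text
clock: 8.0
tool_pos: [0.5175, -0.1989, 0.1248]
orientation: [-180.0, 0.0, -164.5]
force: [4.6, 1.2, 4.2]
opening: 0.0004
gripper_force: 2.2
```

Emit:
{"fn": "apply_moves", "kwargs": {
  "deltas": [
    {"fingers": 0,"delta_pos": [0,0,-1],"angular": [0,0,0]},
    {"fingers": 0,"delta_pos": [0,0,-2],"angular": [0,0,0]},
    {"fingers": 0,"delta_pos": [0,0,-3],"angular": [0,0,0]},
    {"fingers": 0,"delta_pos": [0,0,-4],"angular": [0,0,0]},
    {"fingers": 0,"delta_pos": [0,0,-5],"angular": [0,0,0]},
    {"fingers": 0,"delta_pos": [0,0,-6],"angular": [0,0,0]},
    {"fingers": 0,"delta_pos": [0,0,-10],"angular": [0,0,0]},
    {"fingers": 0,"delta_pos": [0,0,-20],"angular": [0,0,0]},
    {"fingers": 0,"delta_pos": [0,0,-35],"angular": [0,0,0]},
    {"fingers": 0,"delta_pos": [0,0,-50],"angular": [0,0,0]}
  ]
}}

```text
clock: 9.0
tool_pos: [0.5172, -0.1988, 0.1758]
orientation: [-180.0, 0.0, -164.5]
force: [-0.8, 0.4, 0.1]
opening: 0.0006
gripper_force: 0.0
```

Emit:
{"fn": "apply_moves", "kwargs": {
  "deltas": [
    {"fingers": 0,"delta_pos": [0,0,-5],"angular": [0,0,0]},
    {"fingers": 0,"delta_pos": [0,0,-5],"angular": [0,0,0]},
    {"fingers": 0,"delta_pos": [0,0,-5],"angular": [0,0,0]},
    {"fingers": 0,"delta_pos": [0,0,-5],"angular": [0,0,0]},
    {"fingers": 0,"delta_pos": [0,0,-5],"angular": [0,0,0]}
  ]
}}

```text
clock: 9.5
tool_pos: [0.5168, -0.1988, 0.1789]
orientation: [180.0, -0.1, -164.5]
force: [-0.2, 0.2, -0.6]
opening: 0.0008
gripper_force: 0.0
```

```bash
python3 - <<'E'
from plant import ctrl
import cv2,numpy as np
o=ctrl.get_obs();print(o['clock'],o['tool_pos'],o['force'])
w=ctrl.snapshot("scene")[170:290,165:325,::-1];s=ctrl.snapshot("side")[100:205,200:340,::-1]
cv2.imwrite("pics/c4.png",np.hstack([cv2.resize(w,(400,300),interpolation=cv2.INTER_CUBIC),cv2.resize(s,(400,300),interpolation=cv2.INTER_CUBIC)]))
E
```

```text
9.5 [ 0.51680079 -0.19875482  0.1789069 ] [-0.15766533  0.16143968 -0.61845973]
```

View pics/c4.png

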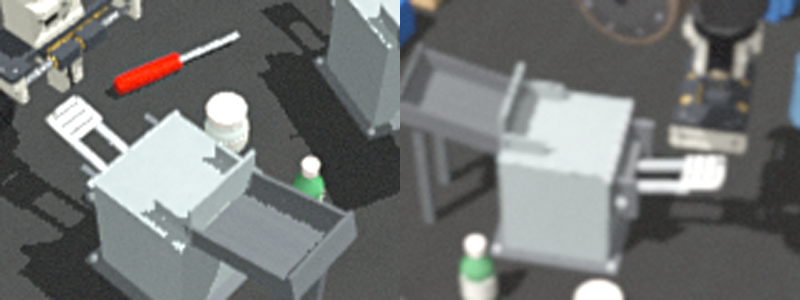

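The lid is shut, the chute is empty, and the fingers are clear of the pad. Handing in.

```bash
python3 -c "
from plant import ctrl
print(ctrl.close_job())"
```

```text
the job is handed in; nothing more can be done
None
```

The canister rolled into bin_a while I held its lever down, then I eased the lid shut and handed the job in at about 9.6 s; the closing images show bin_a's lid shut and the fingers clear, but the hand-in returned no verdict.

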